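# Set the stone-splitting plugs finger-tight in order

### The job

Set the splitting plugs in the stone block finger-tight: with closed fingertips press down lightly on the head of the blue plug, then the yellow, then the red, so that each sinks about one centimetre and stays there. Do not grip or pull any plug, leave the green one, which is already set, as it is, and do not move anything else.

Things in the scene. Friction and masses are not known exactly. Their poses are not given: they have to be found in the camera images.
- block: pale rough stone block, fixed, 190 x 350 x 90 mm (x, y, z), origin at the centre of its underside on the table. Four steel splitting plugs stand in a row along its y axis on its top face, 60 to 90 mm apart, each between two small steel feathers that rise 15 mm above the stone; which colour stands where changes
- blue_top (a point): centre of the flat top of the blue plug's head: a blue-painted steel disc 24 mm across and 12 mm thick on a 12 mm square upright shank. The top stands 52 mm above the stone's top face when the joint reads 0, and sinks as the plug is pressed
- plug_blue (a joint): how far the blue plug is pressed down, in m (slides straight down; it starts between 0 and 0.005; stops at 0.030). About 5 N of friction holds it: it sinks under a steady push a little over 5 N, does not spring back, and stays where it is left
- yellow_top (a point): centre of the flat top of the yellow plug's head: a yellow-painted steel disc 24 mm across and 12 mm thick on a 12 mm square upright shank. The top stands 52 mm above the stone's top face when the joint reads 0, and sinks as the plug is pressed
- plug_yellow (a joint): how far the yellow plug is pressed down, in m (slides straight down; it starts between 0 and 0.005; stops at 0.030). About 5 N of friction holds it: it sinks under a steady push a little over 5 N, does not spring back, and stays where it is left
- red_top (a point): centre of the flat top of the red plug's head: a red-painted steel disc 24 mm across and 12 mm thick on a 12 mm square upright shank. The top stands 52 mm above the stone's top face when the joint reads 0, and sinks as the plug is pressed
- plug_red (a joint): how far the red plug is pressed down, in m (slides straight down; it starts between 0 and 0.005; stops at 0.030). About 5 N of friction holds it: it sinks under a steady push a little over 5 N, does not spring back, and stays where it is left
- green_top (a point): centre of the flat top of the green plug's head: a green-painted steel disc 24 mm across and 12 mm thick on a 12 mm square upright shank. The top stands 52 mm above the stone's top face when the joint reads 0, and sinks as the plug is pressed
- plug_green (a joint): how far the green plug is pressed down, in m (slides straight down; it starts at about 0.010 to 0.013, already set; stops at 0.030). About 5 N of friction holds it: it sinks under a steady push a little over 5 N, does not spring back, and stays where it is left
- offcut: loose marble offcut 36 x 50 x 24 mm lying on top of the stone block, beside the row of plugs (its -x side); origin at the centre of its underside
- wood_wedge: loose pale wooden packing piece 30 x 70 x 18 mm lying on top of the stone block, beside the row (its +x side); origin at the centre of its underside
- club_hammer: loose club hammer on the table, 230 mm long, 42 mm high, wooden handle; origin mid-length on its underside
- chisel: loose steel chisel on the table, 195 mm long, 13 mm high; origin mid-length on its underside
- rasp: loose rasp on the table, 260 mm long, 20 mm high; origin on its underside near the middle
- clay_pot: loose terracotta pot on the table, 90 mm across plus two small side handles, 90 mm high; origin at the centre of its underside
- glue_jar: loose white jar with a blue cap on the table, 68 mm across, 85 mm high; origin at the centre of its underside

How it is judged:
By the outcome, as a careful person would: the job done as asked, in the order asked, and still so for the second after the job is handed in, with the robot touching nothing.
It also fails if it takes over 46 s, if anything falls off the work surface, if the arm or the gripper's body presses on something with over 40 N, if the wrist force passes 120 N, or if a joint passes its speed limit or range.

### The arm

A 6-joint arm with a two-finger parallel gripper is mounted at the origin on the work surface. World frame = base frame: x ahead of the robot, y to its left, z up, the work surface at z = 0. Lengths are in m, angles in degrees, forces in N, time in s.
With the tool pointing down it reaches from about 0.35 to 0.725 m from the base axis. Payload 4.3 kg.
Tool frame: the origin (TCP) lies at the very end of the fingers, on their centre line; the grasp point (between the pads) lies 19 mm behind it; z points along the fingers, y is the direction in which the jaws open and shut (so a half turn about z gives the same grasp; the last joint's range is limited). The gripper opens to 85 mm and grips with 20 to 120 N. Pads are 22 mm wide; open, the fingers measure 114 mm over their backs; the gripper's body (76 mm by 85 mm) begins 54 mm behind the grasp point. The pads swing forward as they close: fully open they stand 13 mm farther back than shut.
Start: joints at [-82.523, 21.618, 4.641, 73.018, 0, 83.68], TCP at [0.137, -0.558, 0.231] pointing down, gripper open.
Joint ranges: [-156.06, 156.06], [-48.1, 94.91], [-58.44, 69.94], [-101.28, 121.22], [-78.64, 73.56], [-180, 180]. Speed limits (degrees/s): [147.25, 147.25, 180, 180, 180, 180].

### API

Orientations are given as a 3x3 rotation matrix whose columns are the frame's x, y, z axes.
In Python, from cell import bot gives the robot as it stands. The module is installed in compiled form; this text tells all that it offers.
- The arm moves only by the tool servo_tool, never from a script. Its argument "targets" is a list of rows, each an object with "fingers": the gripper's target within -1 to 1 (fully open at 1, half-way at 0, shut at -1); "slide": the shift along the tool's x, y, z in m, a list of three; "turn": the turn about the tool's z in rad. A call has 1 to 20 rows; each row is the pose to reach, as a shift and turn from the pose commanded when the call began, along the tool's axes at that moment; what a row does not reach only later rows make up. A row lasts 1/8 s, in which the tool goes at most 62.5 mm and 10.7 degrees, less where a joint would pass 70% of its speed; a pose out of reach is approached as far as the arm can. A call with a gripper value outside its range is refused whole. The fingers move at their own pace and stop on an object; "squeeze" is the grip in N (left out, the last holds). Time passes only in rows, so rows that repeat a pose let the fingers close. It gives the time, the measured TCP pose, the force and the opening at its end, in the units of the state.
- bot.read_state(): the state, without advancing time (a new reading comes with each control period).
- bot.get_image(name): name is "scene" or "side" or "wrist"; returns (picture, depth): 480x640x3 uint8, blue, green, red; 480x640 float32, m along the optical axis (not along the pixel's ray), 0 where there is no reading.
- bot.calibration(name): a dict with "mtx" (3x3 intrinsics, pixels), "position" and "attitude" of the camera in the world; the wrist camera has in their place "tool_from_camera" (4x4, takes a point from camera to tool coordinates, whose origin is the TCP and whose axes are the flange's). Camera axes: x right, y up, looking along -z (the intrinsics and any distortion apply to the point x, -y, -z); pixel columns grow to the right and rows downward; lengths in m; the calibration is good to about 2 mm. The wrist camera is an equidistant fisheye: a pixel r from the principal point sees the ray r / f radians off the axis. A picture is of the moment at which its call begins: read the wrist's pose just before it. calibration takes no time and is no camera call.
- bot.hand_in(): hands the job in, once; it reports no verdict.
Trained networks look in the newest picture that a camera, given by its name, has taken for a name from the list of things; names that differ only in an ending like _2 or _b are one class to them, and where a whole thing is asked for, a point or a joint stands for the part that bears it (a point fixed in the world has none). Each returns a list of dicts, best first, with "confidence" (0 to 1); they miss things now and then, are a little off and sometimes report something else, mostly with a low value. They report only what shows in the picture. A call takes as long as a camera call.
- bot.find_in(camera, query): "location" ([column, row] in pixels, amid what is visible of it).
- bot.silhouettes(camera, query): "region" (480x640 bool, what is visible of it) and "location" ([column, row] in pixels, amid what is visible of it).
- bot.landmark_of(camera, query): "location" ([column, row] in pixels: a listed point, or the origin of a listed thing).
The state is a dict: "clock": time; "joint_positions": joint angles; "qd": joint speeds; "joint_efforts": joint torques, N m; "position": TCP position; "tcp_rot": TCP orientation; "contact_force": force on the tool from outside, world axes, zero at the start; "ft_torque": the same for the moment, N m; "finger_gap": finger opening in m.
Only numpy, scipy, OpenCV 4.12 (cv2) and the standard library are available. Lean on these libraries where they do the work, as an engineer would, in place of code of your own. Each camera call takes 0.05 s, during which the arm holds its last target.

## Working session

There is one attempt and no reset: what is moved stays moved. The work goes in short steps, Python scripts to look and compute and a tool call to move; the robot and the scene stay as the last step left them, time stands still between calls to the robot, and variables do not carry over. Pictures are saved under pics/ and viewed, and the job is handed in when it is done.

Besides the shell and the picture viewer there is one more tool, called after "Request:" as name(argument=value, ...), one argument or row to a line, values as JSON. servo_tool: Moves the arm, as the interface text tells. Its arguments: {"type":"object","properties":{"targets":{"type":"array","items":{"type":"object","properties":{"fingers":{"type":"number"},"slide":{"type":"array","items":{"type":"number"}},"turn":{"type":"number"}}}},"squeeze":{"type":"number"}},"required":["targets"]}

```bash
mkdir -p pics
cat > h.py <<'E'
import numpy as np, cv2
from cell import bot
def world(cam,px,depth=None,z=None):
    c=bot.calibration(cam);K=np.array(c['mtx']);R=np.array(c['attitude']);p=np.array(c['position'])
    d=np.array([(px[0]-K[0,2])/K[0,0],-(px[1]-K[1,2])/K[1,1],-1.])
    w=R@d
    if z is not None: return p+w*(z-p[2])/w[2]
    return p+w*depth
E
python3 - <<'E'
from h import *
s=bot.read_state();print(s)
for n in('scene','side'):
    print(n,bot.calibration(n))
    im,d=bot.get_image(n);cv2.imwrite(f'pics/{n}0.png',im);np.save(f'pics/{n}0.npy',d)
    for q in('blue_top','yellow_top','red_top','green_top'):
        for r in bot.landmark_of(n,q)[:2]:
            u=r['location'];dd=d[int(round(u[1])),int(round(u[0]))]
            print(n,q,np.round(u,1),round(r['confidence'],2),dd,world(n,u,dd).round(4),world(n,u,z=.14).round(4))
print(bot.read_state()['clock'])
E
```

```text
{'clock': 0.0, 'joint_positions': array([-8.25229524e+01,  2.16643286e+01,  4.56040445e+00,  7.30199791e+01,
        1.95969286e-03,  8.36801934e+01]), 'qd': array([-0.04920067, -0.00771525,  0.01001838, -0.05604592,  0.04951171,
       -0.01760638]), 'joint_efforts': array([ 3.05965441e-04, -4.63605380e+01,  2.69875377e+01,  2.08287500e-02,
       -4.21829372e-05, -4.98673828e-06]), 'position': array([ 0.13705122, -0.5577177 ,  0.2303196 ]), 'tcp_rot': array([[ 9.71147417e-01,  2.38479837e-01, -2.47493986e-04],
       [ 2.38479810e-01, -9.71145079e-01,  2.14858044e-03],
       [ 2.72040547e-04, -2.14561067e-03, -9.99997661e-01]]), 'contact_force': array([-0.20456433,  0.05464905, -0.298486  ]), 'ft_torque': array([-0.03465449, -0.01299529,  0.04847338]), 'finger_gap': 0.0852927371666763}
scene {'mtx': array([[559.23836817,   0.        , 322.82138506],
       [  0.        , 559.23836817, 234.07977577],
       [  0.        ,   0.        ,   1.        ]]), 'position': array([1.41753459, 0.03856863, 1.18831291]), 'attitude': array([[-0.03610837, -0.7943197 ,  0.60642592],
       [ 0.999
[... 615 characters left out ...]
 1.        ]]), 'position': array([-0.17069474, -0.9797737 ,  1.36446854]), 'attitude': array([[ 0.77178846,  0.46025573, -0.43875647],
       [-0.63581088,  0.54844093, -0.5430995 ],
       [-0.00933265,  0.69812406,  0.71591599]])}
side blue_top [284.2 236.1] 0.43 1.7432504 [0.5433 0.0376 0.1388] [0.5426 0.0366 0.14  ]
side yellow_top [294.  247.3] 0.56 1.7784897 [0.5653 0.0192 0.0891] [ 0.5359 -0.0207  0.14  ]
side red_top [332.3 231.8] 0.61 1.931298 [0.7541 0.0507 0.0153] [ 0.6686 -0.0445  0.14  ]
side red_top [321.6 278.1] 0.41 1.6207018 [ 0.5205 -0.1684  0.1398] [ 0.5203 -0.1685  0.14  ]
side green_top [309.5 270. ] 0.55 1.6648161 [ 0.5227 -0.1105  0.1234] [ 0.5135 -0.1221  0.14  ]
0.5
```

Run:
```python
import cv2
a=cv2.imread('pics/scene0.png');cv2.imwrite('pics/sc_crop.png',cv2.resize(a[150:290,200:400],None,fx=4,fy=4,interpolation=2))
b=cv2.imread('pics/side0.png');cv2.imwrite('pics/si_crop.png',cv2.resize(b[190:330,220:420],None,fx=4,fy=4,interpolation=2))
```

```text
(no output)
```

View pics/scene0.png

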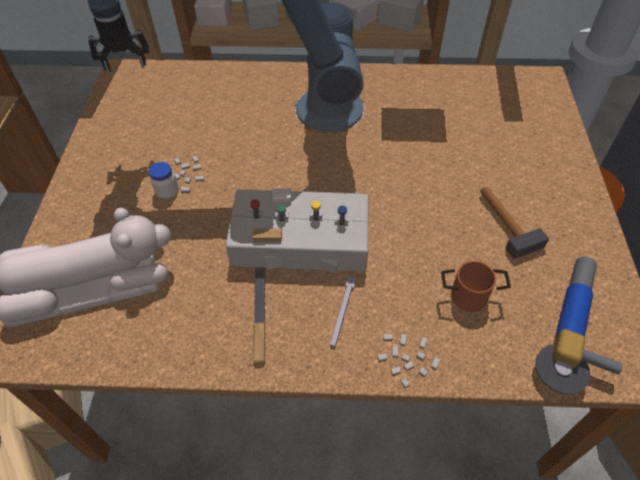

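View pics/sc_crop.png

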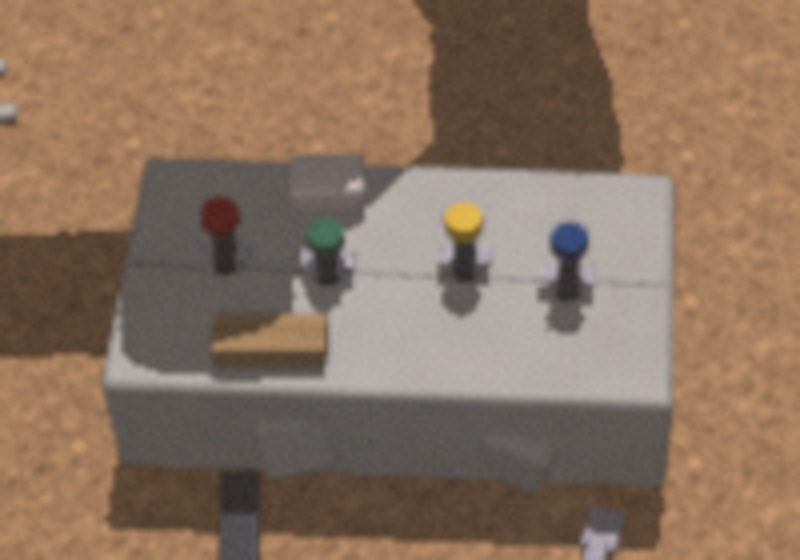

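View pics/si_crop.png

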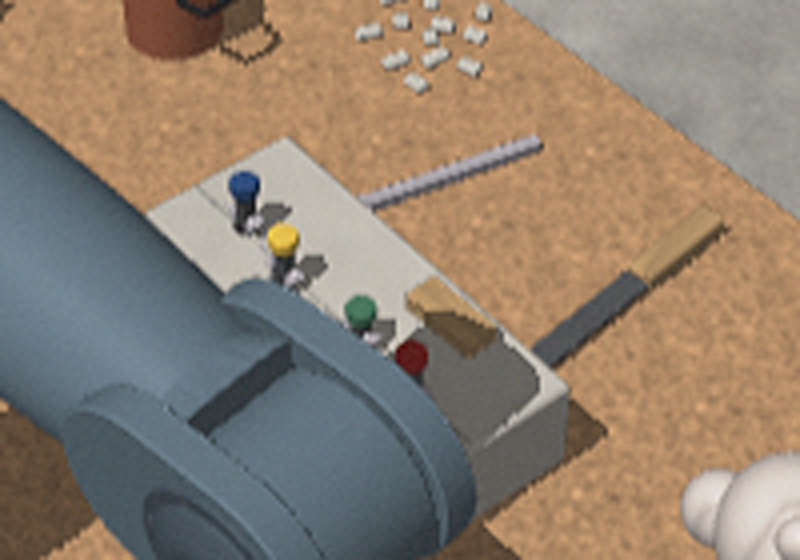

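The overview shows the row from left to right as red (255,204), green (281,209), yellow (316,206) and blue (342,210). The networks' points are several pixels off, so I'll measure the heads by colour and depth.

```bash
cat >> h.py <<'E'
H={'blue':(105,130),'yellow':(20,35),'red':(0,8),'green':(60,90)}
def mask(im,c):
    hsv=cv2.cvtColor(im,cv2.COLOR_BGR2HSV);h=hsv[...,0];lo,hi=H[c]
    m=(h>=lo)&(h<=hi)&(hsv[...,1]>110)&(hsv[...,2]>40)
    if c=='red': m=((h<=6)|(h>=174))&(hsv[...,1]>150)&(hsv[...,2]>40)
    return m
E
python3 - <<'E'
from h import *
for n,box in(('scene',(190,235,235,360)),('side',(220,290,260,345))):
    im=cv2.imread(f'pics/{n}0.png');d=np.load(f'pics/{n}0.npy')
    for c in H:
        m=mask(im,c);k=np.zeros_like(m);k[box[0]:box[1],box[2]:box[3]]=1;m&=k
        nn,l,st,ce=cv2.connectedComponentsWithStats(m.astype(np.uint8))
        if nn<2: print(n,c,'none');continue
        i=1+np.argmax(st[1:,4]);v,u=np.where(l==i)
        P=np.array([world(n,(a,b),d[b,a]) for a,b in zip(u,v)])
        zt=np.percentile(P[:,2],80);t=P[(abs(P[:,2]-zt)<.004)]
        # silhouette fit: top edge & left-right extents at plane z
        print(n,c,st[i],ce[i].round(1),'z',P[:,2].round(3).min(),zt.round(4),'mean',t.mean(0).round(4),'mid',((t.min(0)+t.max(0))/2).round(4),len(t))
    # block top
n='scene';d=np.load('pics/scene0.npy')
for u,v in((360,200),(360,240),(240,240),(300,235),(330,235),(240,195)): print(world(n,(u,v),d[v,u]).round(4))
im=cv2.imread('pics/scene0.png')
E
```

```text
scene blue [339 206   7   7  37] [342.  209.3] z 0.132 0.142 mean [0.54   0.0464 0.1409] mid [0.5396 0.0467 0.1413] 27
scene yellow [311 201  10  10  70] [315.5 204.9] z 0.086 0.1408 mean [ 0.5269 -0.0191  0.1397] mid [ 0.5264 -0.0197  0.1404] 56
scene red [251 200   8   9  44] [254.6 203.6] z 0.128 0.1398 mean [ 0.5265 -0.1692  0.1389] mid [ 0.5278 -0.1694  0.1397] 36
scene green none
side blue [278 233   7   8  42] [280.8 236.3] z 0.129 0.142 mean [0.5359 0.0443 0.1405] mid [0.5345 0.0463 0.1414] 23
side yellow [287 246   8   8  51] [290.3 249.5] z 0.093 0.1439 mean [ 0.5208 -0.0218  0.1428] mid [ 0.5207 -0.0224  0.1437] 32
side red [319 275   8   8  48] [322.5 278.6] z 0.13 0.1426 mean [ 0.52   -0.1719  0.1417] mid [ 0.5198 -0.1716  0.1426] 32
side green [313 267   1   2   2] [313.  267.5] z 0.131 0.1339 mean [ 0.5315 -0.1162  0.133 ] mid [ 0.5315 -0.1162  0.133 ] 2
[0.4639 0.0934 0.0883]
[0.5945 0.0928 0.0896]
[ 0.6006 -0.2025  0.0854]
[ 0.5828 -0.0553  0.0884]
[0.5828 0.0189 0.0915]
[ 0.4593 -0.2196  0.0919]
```

Request:
servo_tool(
  targets=[
    {"fingers": -1, "slide": [0.02, -0.018, 0], "turn": 0},
    {"fingers": -1, "slide": [0.055, -0.05, 0], "turn": 0},
    {"fingers": -1, "slide": [0.092, -0.085, 0], "turn": 0},
    {"fingers": -1, "slide": [0.13, -0.12, 0], "turn": 0},
    {"fingers": -1, "slide": [0.168, -0.155, 0], "turn": 0},
    {"fingers": -1, "slide": [0.206, -0.19, 0], "turn": 0},
    {"fingers": -1, "slide": [0.244, -0.225, 0], "turn": 0},
    {"fingers": -1, "slide": [0.282, -0.26, 0], "turn": 0},
    {"fingers": -1, "slide": [0.32, -0.295, 0], "turn": 0},
    {"fingers": -1, "slide": [0.358, -0.33, 0], "turn": 0},
    {"fingers": -1, "slide": [0.396, -0.365, 0], "turn": 0},
    {"fingers": -1, "slide": [0.434, -0.4, 0], "turn": 0},
    {"fingers": -1, "slide": [0.47, -0.433, 0], "turn": 0},
    {"fingers": -1, "slide": [0.5, -0.46, 0], "turn": 0},
    {"fingers": -1, "slide": [0.522, -0.48, 0], "turn": 0},
    {"fingers": -1, "slide": [0.533, -0.49, 0], "turn": 0},
    {"fingers": -1, "slide": [0.533, -0.49, 0], "turn": 0},
    {"fingers": -1, "slide": [0.533, -0.49, 0], "turn": 0},
  ],
  squeeze=20,
)

```text
clock: 2.75
position: [0.5374, 0.0437, 0.2313]
tcp_rot: [[0.971, 0.238, -0.0], [0.238, -0.971, -0.001], [-0.001, 0.0, -1.0]]
contact_force: [0.1, 0.6, -0.7]
finger_gap: -0.0
```

Run:
```python
from h import *
s=bot.read_state();print(s['clock'],s['position'],s['tcp_rot'].round(4),s['finger_gap'],s['contact_force'])
c=bot.calibration('wrist');print(c)
im,d=bot.get_image('wrist');cv2.imwrite('pics/w1.png',im);np.save('pics/w1.npy',d)
for n in ('scene','side'):
    im,d=bot.get_image(n);cv2.imwrite(f'pics/{n}1.png',im);np.save(f'pics/{n}1.npy',d)
b=cv2.imread('pics/side1.png');cv2.imwrite('pics/si_crop1.png',cv2.resize(b[190:330,220:420],None,fx=4,fy=4,interpolation=2))
```

```text
2.75 [0.53736808 0.04366297 0.23131368] [[ 9.714e-01  2.375e-01 -5.000e-04]
 [ 2.375e-01 -9.714e-01 -5.000e-04]
 [-6.000e-04  4.000e-04 -1.000e+00]] -4.289225206902312e-05 [ 0.05597935  0.61216343 -0.72049546]
{'mtx': array([[371.64829954,   0.        , 319.46012946],
       [  0.        , 371.64829954, 236.52221   ],
       [  0.        ,   0.        ,   1.        ]]), 'tool_from_camera': array([[-7.81499309e-04,  9.64847068e-01,  2.62810814e-01,
         6.58575693e-02],
       [ 9.99999506e-01,  5.92614522e-04,  7.97975303e-04,
         3.51872060e-04],
       [ 6.14178626e-04,  2.62811308e-01, -9.64847055e-01,
        -1.41810547e-01],
       [ 0.00000000e+00,  0.00000000e+00,  0.00000000e+00,
         1.00000000e+00]])}
```

View pics/w1.png

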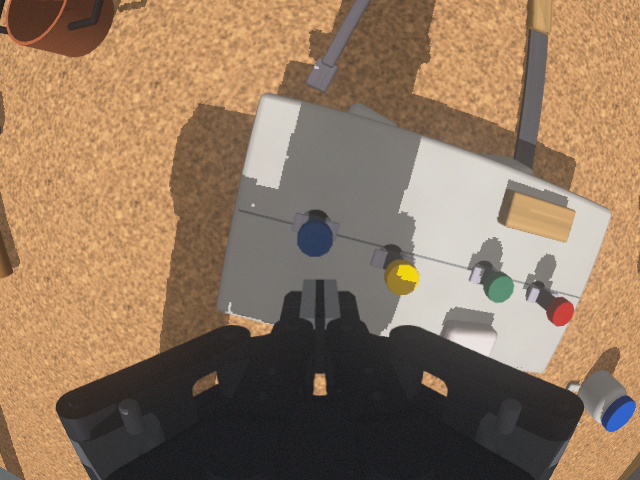

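View pics/si_crop1.png

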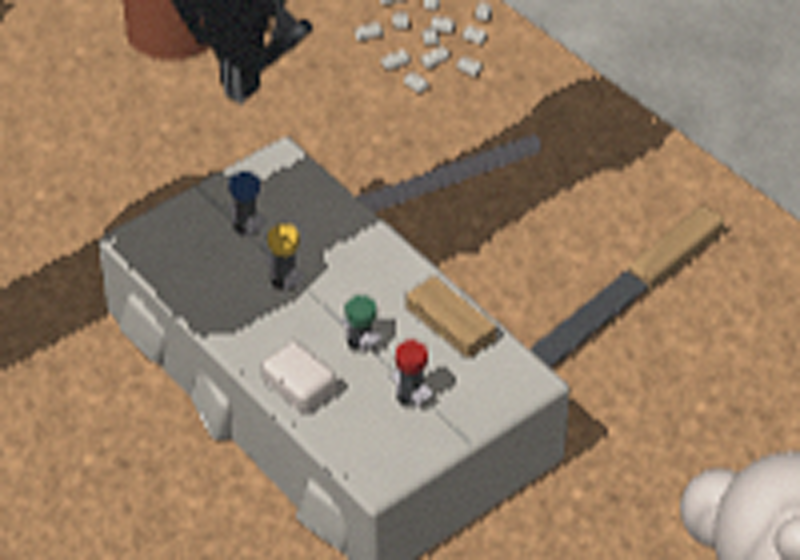

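The wrist view shows four heads: blue (315,237), yellow (403,277), green (499,288) and red (560,312). The offcut is at (470,335) and the wood at (540,217).

```bash
cat >> h.py <<'E'
def wworld(px,s,depth=None,z=None):
    c=bot.calibration('wrist');K=np.array(c['mtx']);T=np.array(c['tool_from_camera'])
    x=(px[0]-K[0,2])/K[0,0];y=(px[1]-K[1,2])/K[1,1];r=np.hypot(x,y)+1e-12
    ray=np.array([np.sin(r)*x/r,-np.sin(r)*y/r,-np.cos(r)])
    R=np.array(s['tcp_rot']);p=np.array(s['position'])
    o=p+R@T[:3,3];w=R@T[:3,:3]@ray
    if z is not None: return o+w*(z-o[2])/w[2]
    return o+w*depth/np.cos(r)
def heads_w(im,d,s):
    out={}
    for c in H:
        m=mask(im,c);k=np.zeros_like(m);k[180:340,270:600]=1;m&=k
        m=cv2.morphologyEx(m.astype(np.uint8),cv2.MORPH_CLOSE,np.ones((5,5)))
        nn,l,st,ce=cv2.connectedComponentsWithStats(m)
        if nn<2: print(c,'none');continue
        i=1+np.argmax(st[1:,4]);v,u=np.where(l==i)
        P=np.array([wworld((a,b),s,d[b,a]) for a,b in zip(u,v)])
        zt=np.median(P[:,2]);t=P[abs(P[:,2]-zt)<.003]
        out[c]=t.mean(0)
        print(c,st[i],ce[i].round(1),'z',zt.round(4),'mean',t.mean(0).round(4),'mid',((t.min(0)+t.max(0))/2).round(4),'ext',np.ptp(t,0).round(4),len(t))
    return out
E
python3 - <<'E'
from h import *
s=bot.read_state();im=cv2.imread('pics/w1.png');d=np.load('pics/w1.npy')
heads_w(im,d,s)
for u,v in((260,170),(350,200),(450,220),(290,280),(420,180)): print('stone',wworld((u,v),s,d[v,u]).round(4))
n='side';im=cv2.imread('pics/side1.png');d=np.load('pics/side1.npy')
for c in H:
    m=mask(im,c);k=np.zeros_like(m);k[220:290,270:335]=1;m&=k
    v,u=np.where(m)
    if len(u)<5: print(c,'few');continue
    P=np.array([world(n,(a,b),d[b,a]) for a,b in zip(u,v)]);zt=np.percentile(P[:,2],75);t=P[abs(P[:,2]-zt)<.003];print(n,c,zt.round(4),t.mean(0).round(4),len(t))
E
```

```text
blue [298 224  34  32 866] [314.5 239.3] z 0.1399 mean [0.5371 0.0467 0.1399] mid [0.5369 0.0466 0.14  ] ext [0.0218 0.0224 0.0041] 859
yellow [384 260  35  35 949] [401.1 276.9] z 0.14 mean [ 0.5242 -0.018   0.1401] mid [ 0.5236 -0.0184  0.1395] ext [0.0237 0.0232 0.0048] 828
red [552 302  22  24 371] [562.8 313.8] z 0.1397 mean [ 0.5228 -0.1691  0.1396] mid [ 0.5227 -0.1697  0.1395] ext [0.022  0.0224 0.0032] 370
green none
stone [0.5672 0.0976 0.0902]
stone [0.5605 0.0247 0.0895]
stone [ 0.5652 -0.0594  0.0894]
stone [0.4849 0.0556 0.0902]
stone [ 0.5897 -0.025   0.0894]
side blue 0.1421 [0.5346 0.043  0.1415] 26
side yellow 0.1422 [ 0.5229 -0.0206  0.1418] 23
side red 0.1422 [ 0.5204 -0.1718  0.1417] 27
green few
```

Request:
servo_tool(
  targets=[
    {"fingers": -1, "slide": [0, -0.001, 0.015], "turn": 0},
    {"fingers": -1, "slide": [0.0, -0.002, 0.04], "turn": 0},
    {"fingers": -1, "slide": [0.0, -0.002, 0.062], "turn": 0},
    {"fingers": -1, "slide": [0.0, -0.002, 0.078], "turn": 0},
    {"fingers": -1, "slide": [0.0, -0.002, 0.08], "turn": 0},
    {"fingers": -1, "slide": [0.0, -0.002, 0.08], "turn": 0},
    {"fingers": -1, "slide": [0.0, -0.002, 0.08], "turn": 0},
  ],
)

```text
clock: 3.78
position: [0.538, 0.0464, 0.152]
tcp_rot: [[0.971, 0.238, 0.001], [0.238, -0.971, -0.0], [0.001, 0.0, -1.0]]
contact_force: [0.3, -0.4, -0.4]
finger_gap: -0.0002
```

Run:
```python
from h import *
s=bot.read_state();print(s['clock'],s['position'],s['contact_force'])
im,d=bot.get_image('wrist');cv2.imwrite('pics/w2.png',im);np.save('pics/w2.npy',d);heads_w(im,d,s)
b,d=bot.get_image('side');cv2.imwrite('pics/si2.png',cv2.resize(b[190:290,240:340],None,fx=6,fy=6,interpolation=2))
```

```text
3.775 [0.53800129 0.046392   0.15200557] [ 0.29290698 -0.4384548  -0.41859149]
blue [294 263  50  28 598] [316.5 275.6] z 0.1396 mean [0.5433 0.0488 0.1396] mid [0.5412 0.047  0.1391] ext [0.0141 0.0217 0.0046] 581
yellow [415 311  47  29 838] [439.6 324.9] z 0.1394 mean [ 0.5305 -0.0184  0.1396] mid [ 0.5303 -0.0188  0.1391] ext [0.0105 0.0214 0.0053] 577
red none
green none
```

View pics/w2.png

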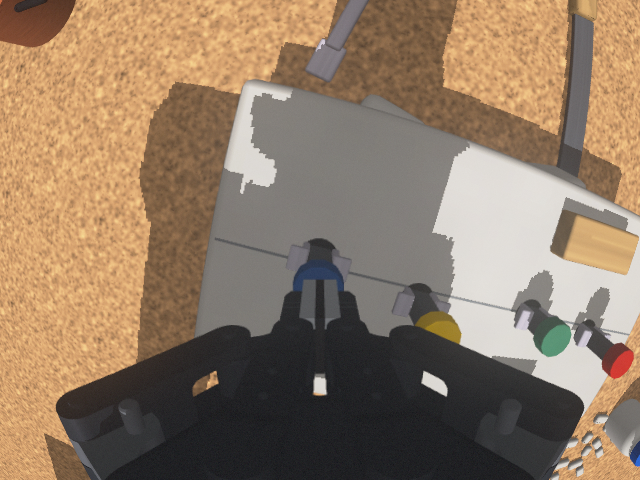

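View pics/si2.png

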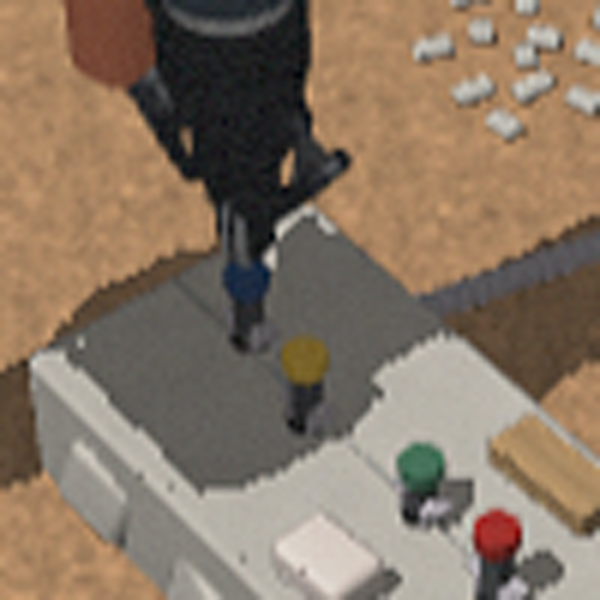

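The fingertips are centred over the blue head (wrist view ~318,280). Next I'll feel for contact.

Request:
servo_tool(
  targets=[
    {"fingers": -1, "slide": [0, 0, 0.005], "turn": 0},
    {"fingers": -1, "slide": [0, 0, 0.009], "turn": 0},
    {"fingers": -1, "slide": [0, 0, 0.01], "turn": 0},
    {"fingers": -1, "slide": [0, 0, 0.01], "turn": 0},
  ],
)

```text
clock: 4.38
position: [0.5373, 0.0465, 0.1411]
tcp_rot: [[0.971, 0.238, -0.0], [0.238, -0.971, -0.0], [-0.0, -0.0, -1.0]]
contact_force: [0.3, 0.2, -0.2]
finger_gap: 0.0002
```

Request:
servo_tool(
  targets=[
    {"fingers": -1, "slide": [0, 0, 0.001], "turn": 0},
    {"fingers": -1, "slide": [0, 0, 0.001], "turn": 0},
  ],
)

```text
clock: 4.62
position: [0.5376, 0.0465, 0.1405]
tcp_rot: [[0.971, 0.239, 0.001], [0.239, -0.971, -0.0], [0.0, 0.0, -1.0]]
contact_force: [-0.5, 0.2, 1.0]
finger_gap: -0.0002
```

Request:
servo_tool(
  targets=[
    {"fingers": -1, "slide": [0, 0, 0.001], "turn": 0},
    {"fingers": -1, "slide": [0, 0, 0.001], "turn": 0},
  ],
)

```text
clock: 4.88
position: [0.5376, 0.0465, 0.1397]
tcp_rot: [[0.971, 0.238, 0.001], [0.238, -0.971, -0.0], [0.001, 0.0, -1.0]]
contact_force: [-1.2, 1.2, 5.6]
finger_gap: 0.0
```

Request:
servo_tool(
  targets=[
    {"fingers": -1, "slide": [0, 0, 0.001], "turn": 0},
    {"fingers": -1, "slide": [0, 0, 0.001], "turn": 0},
  ],
)

```text
clock: 5.12
position: [0.5376, 0.0465, 0.1384]
tcp_rot: [[0.971, 0.238, 0.0], [0.238, -0.971, -0.0], [0.0, 0.0, -1.0]]
contact_force: [-1.1, -1.0, 3.9]
finger_gap: -0.0001
```

Contact came at z≈0.140 with about 5 N of resistance, so the joint started at about 2 mm. Pressing on to z≈0.130.

Request:
servo_tool(
  targets=[
    {"fingers": -1, "slide": [0, 0, 0.0015], "turn": 0},
    {"fingers": -1, "slide": [0, 0, 0.003], "turn": 0},
    {"fingers": -1, "slide": [0, 0, 0.0045], "turn": 0},
    {"fingers": -1, "slide": [0, 0, 0.006], "turn": 0},
    {"fingers": -1, "slide": [0, 0, 0.0075], "turn": 0},
    {"fingers": -1, "slide": [0, 0, 0.0085], "turn": 0},
    {"fingers": -1, "slide": [0, 0, 0.0085], "turn": 0},
    {"fingers": -1, "slide": [0, 0, 0.0085], "turn": 0},
  ],
)

```text
clock: 6.12
position: [0.5376, 0.0464, 0.1296]
tcp_rot: [[0.971, 0.238, 0.0], [0.238, -0.971, -0.0], [0.0, 0.0, -1.0]]
contact_force: [0.9, 0.3, 2.6]
finger_gap: 0.0002
```

Request:
servo_tool(
  targets=[
    {"fingers": -1, "slide": [0, 0, -0.005], "turn": 0},
    {"fingers": -1, "slide": [0, 0, -0.02], "turn": 0},
    {"fingers": -1, "slide": [0, 0, -0.035], "turn": 0},
    {"fingers": -1, "slide": [-0.005, 0.01, -0.04], "turn": 0},
    {"fingers": -1, "slide": [-0.014, 0.03, -0.04], "turn": 0},
    {"fingers": -1, "slide": [-0.023, 0.048, -0.04], "turn": 0},
    {"fingers": -1, "slide": [-0.0285, 0.0595, -0.04], "turn": 0},
    {"fingers": -1, "slide": [-0.0285, 0.0595, -0.04], "turn": 0},
    {"fingers": -1, "slide": [-0.0285, 0.0595, -0.03], "turn": 0},
    {"fingers": -1, "slide": [-0.0285, 0.0595, -0.022], "turn": 0},
    {"fingers": -1, "slide": [-0.0285, 0.0595, -0.022], "turn": 0},
    {"fingers": -1, "slide": [-0.0285, 0.0595, -0.022], "turn": 0},
  ],
)

```text
clock: 7.62
position: [0.5239, -0.0178, 0.1516]
tcp_rot: [[0.971, 0.239, -0.0], [0.239, -0.971, -0.0], [-0.0, -0.0, -1.0]]
contact_force: [-1.0, 0.3, 0.2]
finger_gap: -0.0002
```

Run:
```python
from h import *
s=bot.read_state();print(s['clock'],s['position'],s['contact_force'])
im,d=bot.get_image('wrist');cv2.imwrite('pics/w3.png',im);heads_w(im,d,s)
b,d=bot.get_image('side');cv2.imwrite('pics/si3.png',cv2.resize(b[190:290,240:340],None,fx=6,fy=6,interpolation=2))
```

```text
7.625 [ 0.52387603 -0.0178268   0.15164118] [-0.97668192  0.26284729  0.18509065]
blue none
yellow [ 296  258   51   34 1016] [321.7 273.2] z 0.1396 mean [ 0.5302 -0.0177  0.1397] mid [ 0.5279 -0.0185  0.1391] ext [0.0154 0.0228 0.005 ] 784
red [559 321  29  19 402] [574.8 331.5] z 0.1396 mean [ 0.5272 -0.1688  0.1396] mid [ 0.5275 -0.1697  0.1396] ext [0.0132 0.023  0.0034] 400
green none
```

View pics/w3.png

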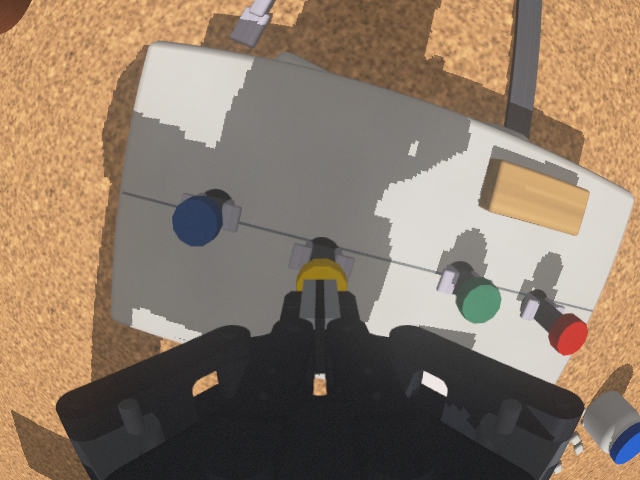

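View pics/si3.png

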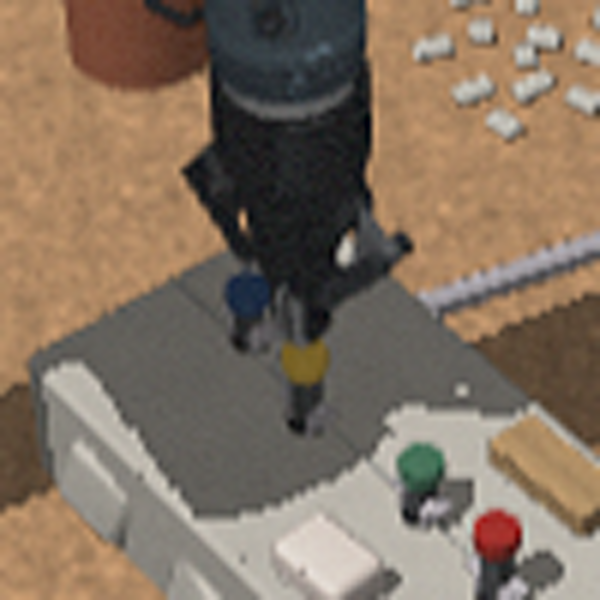

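The blue head is lower now (200,220), and the tips are centred over yellow (321,275). Approaching yellow.

Request:
servo_tool(
  targets=[
    {"fingers": -1, "slide": [0, 0, 0.004], "turn": 0},
    {"fingers": -1, "slide": [0, 0, 0.008], "turn": 0},
    {"fingers": -1, "slide": [0, 0, 0.009], "turn": 0},
    {"fingers": -1, "slide": [0, 0, 0.009], "turn": 0},
  ],
)

```text
clock: 8.22
position: [0.5238, -0.0181, 0.1426]
tcp_rot: [[0.971, 0.238, -0.0], [0.238, -0.971, -0.0], [-0.0, -0.0, -1.0]]
contact_force: [-0.5, -0.8, 1.3]
finger_gap: -0.0001
```

Request:
servo_tool(
  targets=[
    {"fingers": -1, "slide": [0, 0, 0.001], "turn": 0},
    {"fingers": -1, "slide": [0, 0, 0.001], "turn": 0},
  ],
)

```text
clock: 8.48
position: [0.5239, -0.0181, 0.1418]
tcp_rot: [[0.971, 0.238, 0.0], [0.238, -0.971, -0.0], [-0.0, 0.0, -1.0]]
contact_force: [0.4, -0.1, 0.2]
finger_gap: 0.0004
```

Request:
servo_tool(
  targets=[
    {"fingers": -1, "slide": [0, 0, 0.001], "turn": 0},
    {"fingers": -1, "slide": [0, 0, 0.001], "turn": 0},
  ],
)

```text
clock: 8.72
position: [0.5241, -0.0181, 0.1409]
tcp_rot: [[0.971, 0.239, 0.0], [0.239, -0.971, -0.0], [0.0, 0.0, -1.0]]
contact_force: [-0.3, 0.4, 0.1]
finger_gap: 0.0002
```

Request:
servo_tool(
  targets=[
    {"fingers": -1, "slide": [0, 0, 0.001], "turn": 0},
    {"fingers": -1, "slide": [0, 0, 0.001], "turn": 0},
  ],
)

```text
clock: 8.98
position: [0.5241, -0.0182, 0.1401]
tcp_rot: [[0.971, 0.239, 0.001], [0.239, -0.971, -0.0], [0.0, 0.0, -1.0]]
contact_force: [-0.8, -0.2, 4.4]
finger_gap: -0.0
```

Contact at ≈0.1403; target 0.130.

Request:
servo_tool(
  targets=[
    {"fingers": -1, "slide": [0, 0, 0.0015], "turn": 0},
    {"fingers": -1, "slide": [0, 0, 0.003], "turn": 0},
    {"fingers": -1, "slide": [0, 0, 0.0045], "turn": 0},
    {"fingers": -1, "slide": [0, 0, 0.006], "turn": 0},
    {"fingers": -1, "slide": [0, 0, 0.0075], "turn": 0},
    {"fingers": -1, "slide": [0, 0, 0.009], "turn": 0},
    {"fingers": -1, "slide": [0, 0, 0.01], "turn": 0},
    {"fingers": -1, "slide": [0, 0, 0.01], "turn": 0},
    {"fingers": -1, "slide": [0, 0, 0.01], "turn": 0},
  ],
)

```text
clock: 10.1
position: [0.5241, -0.0181, 0.1296]
tcp_rot: [[0.971, 0.238, 0.0], [0.238, -0.971, -0.0], [0.0, 0.0, -1.0]]
contact_force: [0.5, -0.4, 2.5]
finger_gap: -0.0002
```

Request:
servo_tool(
  targets=[
    {"fingers": -1, "slide": [0, 0, -0.005], "turn": 0},
    {"fingers": -1, "slide": [0, 0, -0.02], "turn": 0},
    {"fingers": -1, "slide": [0, 0, -0.04], "turn": 0},
    {"fingers": -1, "slide": [-0.003, 0.012, -0.05], "turn": 0},
    {"fingers": -1, "slide": [-0.01, 0.04, -0.05], "turn": 0},
    {"fingers": -1, "slide": [-0.018, 0.07, -0.05], "turn": 0},
    {"fingers": -1, "slide": [-0.026, 0.1, -0.05], "turn": 0},
    {"fingers": -1, "slide": [-0.032, 0.127, -0.05], "turn": 0},
    {"fingers": -1, "slide": [-0.036, 0.142, -0.05], "turn": 0},
    {"fingers": -1, "slide": [-0.037, 0.1465, -0.05], "turn": 0},
    {"fingers": -1, "slide": [-0.037, 0.1465, -0.05], "turn": 0},
    {"fingers": -1, "slide": [-0.037, 0.1465, -0.04], "turn": 0},
    {"fingers": -1, "slide": [-0.037, 0.1465, -0.028], "turn": 0},
    {"fingers": -1, "slide": [-0.037, 0.1465, -0.022], "turn": 0},
    {"fingers": -1, "slide": [-0.037, 0.1465, -0.022], "turn": 0},
    {"fingers": -1, "slide": [-0.037, 0.1465, -0.022], "turn": 0},
  ],
)

```text
clock: 12.1
position: [0.523, -0.1692, 0.1519]
tcp_rot: [[0.971, 0.239, 0.0], [0.239, -0.971, -0.0], [0.0, 0.0, -1.0]]
contact_force: [-0.0, -0.4, 0.1]
finger_gap: -0.0
```

Run:
```python
from h import *
s=bot.read_state();print(s['clock'],s['position'],s['contact_force'])
im,d=bot.get_image('wrist');cv2.imwrite('pics/w4.png',im);heads_w(im,d,s)
b,d=bot.get_image('side');cv2.imwrite('pics/si4.png',cv2.resize(b[190:290,240:340],None,fx=6,fy=6,interpolation=2))
```

```text
12.1 [ 0.52304728 -0.16922094  0.15193398] [-0.0493588  -0.3835365   0.12280979]
blue none
yellow none
red [296 280   6  11  50] [298.3 286.1] z 0.1397 mean [ 0.5216 -0.16    0.1397] mid [ 0.5219 -0.1601  0.1397] ext [0.0056 0.0029 0.0036] 50
green none
```

View pics/w4.png

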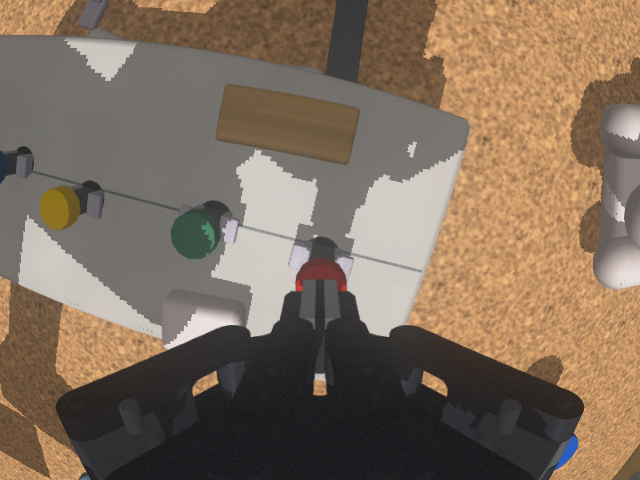

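View pics/si4.png

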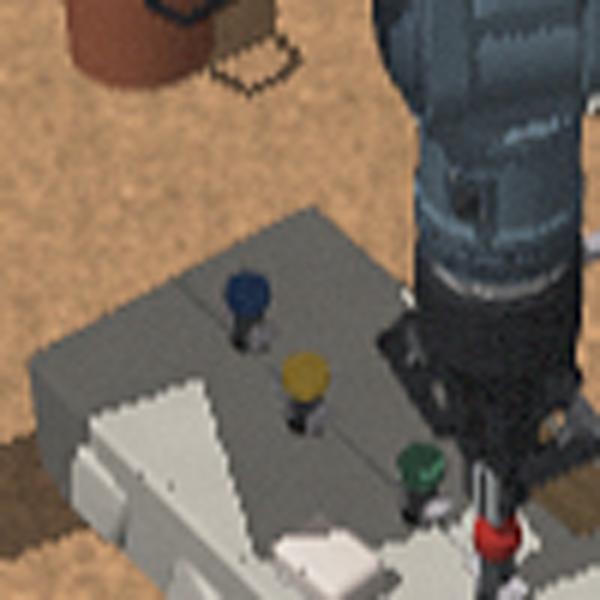

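The tips are centred over red (321,280). Blue and yellow have stayed down.

Request:
servo_tool(
  targets=[
    {"fingers": -1, "slide": [0, 0, 0.004], "turn": 0},
    {"fingers": -1, "slide": [0, 0, 0.008], "turn": 0},
    {"fingers": -1, "slide": [0, 0, 0.0095], "turn": 0},
    {"fingers": -1, "slide": [0, 0, 0.0095], "turn": 0},
  ],
)

```text
clock: 12.7
position: [0.5228, -0.1691, 0.1421]
tcp_rot: [[0.971, 0.238, -0.0], [0.238, -0.971, 0.0], [-0.0, -0.0, -1.0]]
contact_force: [-0.4, -0.8, -0.1]
finger_gap: 0.0001
```

Request:
servo_tool(
  targets=[
    {"fingers": -1, "slide": [0, 0, 0.001], "turn": 0},
    {"fingers": -1, "slide": [0, 0, 0.001], "turn": 0},
  ],
)

```text
clock: 12.95
position: [0.523, -0.1692, 0.1413]
tcp_rot: [[0.971, 0.238, 0.0], [0.238, -0.971, -0.0], [0.0, 0.0, -1.0]]
contact_force: [0.1, -0.2, -0.1]
finger_gap: 0.0002
```

Request:
servo_tool(
  targets=[
    {"fingers": -1, "slide": [0, 0, 0.001], "turn": 0},
    {"fingers": -1, "slide": [0, 0, 0.001], "turn": 0},
  ],
)

```text
clock: 13.2
position: [0.5231, -0.1693, 0.1404]
tcp_rot: [[0.971, 0.238, 0.0], [0.238, -0.971, -0.0], [0.0, 0.0, -1.0]]
contact_force: [-0.1, -0.9, 0.4]
finger_gap: -0.0001
```

Request:
servo_tool(
  targets=[
    {"fingers": -1, "slide": [0, 0, 0.001], "turn": 0},
    {"fingers": -1, "slide": [0, 0, 0.001], "turn": 0},
  ],
)

```text
clock: 13.45
position: [0.5231, -0.1693, 0.1397]
tcp_rot: [[0.971, 0.239, 0.001], [0.239, -0.971, -0.0], [0.0, 0.0, -1.0]]
contact_force: [-0.9, 0.5, 5.1]
finger_gap: 0.0002
```

Contact at ≈0.1399; target ≈0.1297.

Request:
servo_tool(
  targets=[
    {"fingers": -1, "slide": [0, 0, 0.0015], "turn": 0},
    {"fingers": -1, "slide": [0, 0, 0.003], "turn": 0},
    {"fingers": -1, "slide": [0, 0, 0.0045], "turn": 0},
    {"fingers": -1, "slide": [0, 0, 0.006], "turn": 0},
    {"fingers": -1, "slide": [0, 0, 0.0075], "turn": 0},
    {"fingers": -1, "slide": [0, 0, 0.009], "turn": 0},
    {"fingers": -1, "slide": [0, 0, 0.0097], "turn": 0},
    {"fingers": -1, "slide": [0, 0, 0.0097], "turn": 0},
    {"fingers": -1, "slide": [0, 0, 0.0097], "turn": 0},
  ],
)

```text
clock: 14.58
position: [0.5231, -0.1693, 0.1295]
tcp_rot: [[0.971, 0.238, 0.0], [0.238, -0.971, -0.0], [0.0, 0.0, -1.0]]
contact_force: [1.1, 1.1, 2.0]
finger_gap: -0.0
```

Request:
servo_tool(
  targets=[
    {"fingers": -1, "slide": [0, 0, -0.005], "turn": 0},
    {"fingers": -1, "slide": [0, 0, -0.02], "turn": 0},
    {"fingers": -1, "slide": [0, 0, -0.045], "turn": 0},
    {"fingers": -1, "slide": [0, 0, -0.07], "turn": 0},
    {"fingers": -1, "slide": [-0.005, -0.02, -0.09], "turn": 0},
    {"fingers": -1, "slide": [-0.02, -0.05, -0.1], "turn": 0},
    {"fingers": -1, "slide": [-0.03, -0.07, -0.1], "turn": 0},
    {"fingers": -1, "slide": [-0.03, -0.08, -0.1], "turn": 0},
    {"fingers": -1, "slide": [-0.03, -0.08, -0.1], "turn": 0},
    {"fingers": -1, "slide": [-0.03, -0.08, -0.1], "turn": 0},
  ],
)

```text
clock: 15.82
position: [0.4751, -0.0989, 0.2295]
tcp_rot: [[0.971, 0.238, 0.0], [0.238, -0.971, -0.0], [0.0, 0.0, -1.0]]
contact_force: [0.2, 0.3, 0.4]
finger_gap: 0.0001
```

Run:
```python
from h import *
H['green']=(50,95)
s=bot.read_state();print(s['clock'],s['position'],s['contact_force'])
im,d=bot.get_image('wrist');cv2.imwrite('pics/w5.png',im)
import h
def run():
    for c in H:
        m=mask(im,c) if c!='green' else (lambda q:(q[...,0]>50)&(q[...,0]<95)&(q[...,1]>60))(cv2.cvtColor(im,cv2.COLOR_BGR2HSV))
        m=m.copy();m[:100]=0;m[360:]=0
        n,l,st,ce=cv2.connectedComponentsWithStats(m.astype(np.uint8))
        for i in 1+np.argsort(-st[1:,4])[:2]:
            v,u=np.where(l==i);P=np.array([wworld((a,b),s,d[b,a]) for a,b in zip(u,v)])
            print(c,st[i],np.median(P,0).round(4))
run()
b,d=bot.get_image('side');cv2.imwrite('pics/si5.png',cv2.resize(b[180:330,230:430],None,fx=4,fy=4,interpolation=2))
```

```text
15.825 [ 0.47512513 -0.09889245  0.22953124] [0.15248125 0.2985965  0.36106317]
blue [125 100  27  23 516] [0.5342 0.0453 0.1288]
blue [583 357   1   1   1] [ 0.3906 -0.4419  0.0731]
yellow [204 123  35  35 993] [ 0.5238 -0.0202  0.1287]
red [422 179  30  32 769] [ 0.5227 -0.1696  0.1286]
green [340 167  24  12  95] [ 0.5221 -0.1114  0.1287]
green [334 148   8   8  17] [ 0.5335 -0.0961  0.1292]
```

View pics/w5.png

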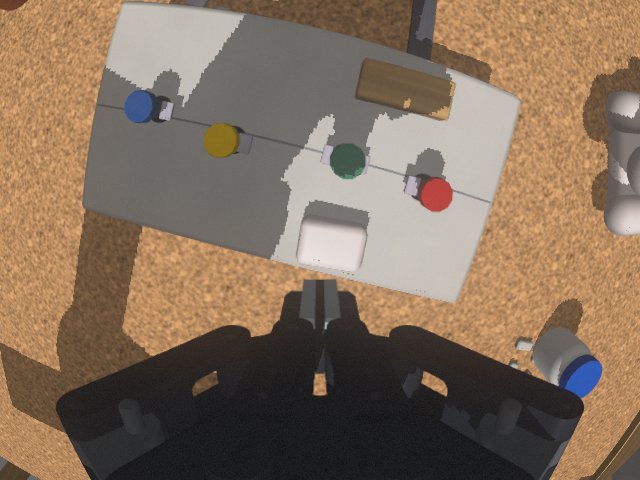

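View pics/si5.png

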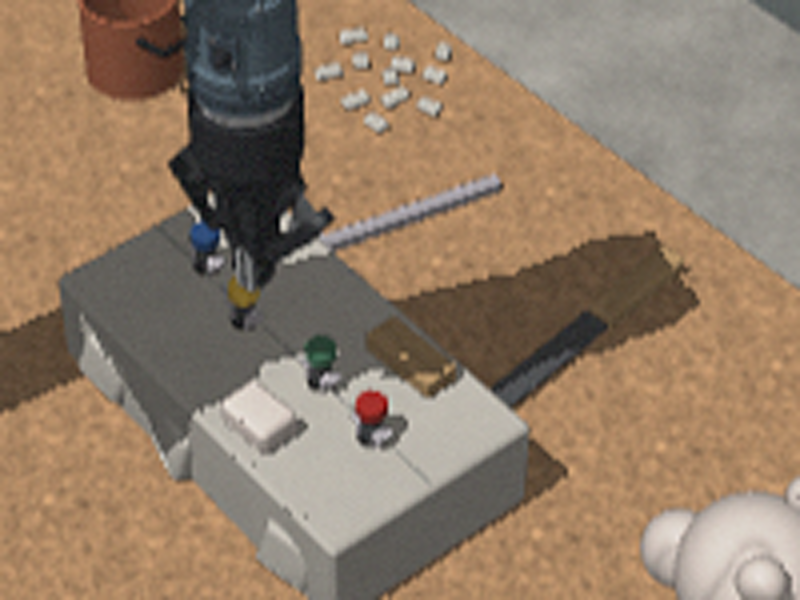

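The wrist view shows all four heads level: blue (140,106), yellow (221,140), green (347,161) and red (436,195). Each top measures z≈0.129. The loose pieces are where they were and the arm is clear of everything, so I'm handing in.

```bash
python3 -c "
from cell import bot
print(bot.hand_in())"
```

```text
the job is handed in; nothing more can be done
None
```

The blue, yellow and red plugs are each pressed down about 1 cm, in that order, with closed fingertips. I gripped nothing, never touched the green plug, and handed in at about 16 s with the arm clear of everything.

| Plug | Fingertip height at first contact (m) | Fingertip height at end of press (m) | Top height in final wrist view (m) |
|---|---|---|---|
| Blue | 0.140 | 0.130 | 0.129 |
| Yellow | 0.140 | 0.130 | 0.129 |
| Red | 0.140 | 0.130 | 0.129 |
| Green | not touched | not touched | 0.129 |

- **Force:** the highest reading I saw was about 5.6 N, which matches the plugs' stated friction. I read it at the end of each move, not continuously.
- **Depth:** the final heights put each plug about 11–13 mm down in total, level with green. The camera reads up to 1 mm lower than the fingertips, within its 2 mm calibration.
- **Green:** its height comes only from the final picture, because my colour measurement missed it in the earlier ones. It did not appear to move.
- **Networks:** the head positions they gave at the start were several pixels off, and one red hit was plainly wrong. I measured the heads by colour and depth instead.
- **Other objects:** the offcut, wood wedge and tools showed no movement in the pictures; I judged this by eye.

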